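Open the wheel box and slide the polishing wheel in

TASK

Put the polishing wheel away: swing the lid of the small blue wheel box on the bench fully open until it rests back on its stop, then slide the brown polishing wheel that lies in front of the box along the bench, without lifting it off, through the open front until it is wholly inside. Leave the lid resting open and the wheel lying flat, and do not disturb the file, the brush wheel or the compound bar.

Things in the scene. Friction and masses are not known exactly. Their poses are not given: they have to be found in the camera images.
- box: Blue steel wheel box fixed to the bench, with no floor (the bench is its floor) and no front wall. Inside 110 mm deep (x), 130 mm wide (y); side and back walls 5 mm thick, 75 mm high. Origin: on the bench, centre of the inside; x from the open front (plane x = -55 mm) to the back wall (inner face +55 mm), z up. A lid hinged at the back covers it; two stop irons rise behind the hinge.
- lid (a joint): Lid angle, rad: 0 closed, grows as it swings up and back, 1.9 resting on its stop (leaning back past upright). Almost frictionless: falls shut below about 1.65, falls onto its stop above. About 0.35 kg steel plate, 5 mm thick, 140 mm wide, 121 mm from hinge line to front. From its front edge hangs a flap, 62 mm deep, that closes the box's open front until the lid is raised.
- lid_lip (a point): Middle of the free edge, on the underside, of the lid's lifting lip: a tab 100 mm wide, 5 mm thick, sticking out 35 mm from the top of the flap and bent up by 0.6 rad (34 degrees), only bench beneath. With the lid closed this point is 95 mm above the bench at the box's x = -90 mm. Moves with the lid: x axis along the lid from front to hinge, y along the hinge line, z out of the lid's top.
- lid_hinge (a point): Middle of the hinge line at the top of the back wall, at the box's x = +60 mm, 75 mm above the bench. Axes as lid_lip.
- wheel: Brown polishing wheel lying flat on the bench in front of the box, a disc 76 mm in diameter and 28 mm thick with a paper disc 44 mm across on top, about 0.18 kg. Origin: centre of its underside; z up when flat. It starts 155 to 180 mm in front of the box's origin and up to 35 mm to either side.
- file: Bystander: hand file 210 mm long with a round wooden handle 22 mm thick, lying on the bench beside the box. Origin under the front end of the handle, x along the blade.
- brush_wheel: Bystander: small brush wheel lying flat, 54 mm in diameter, 36 mm high, wooden hub with dark bristles. Origin: centre of its underside.
- compound_bar: Bystander: beige bar of polishing compound, 110 x 42 x 36 mm. Origin: centre of its underside, x along its length.
There are look-alikes about, which are no part of the job. Several things have the shape of the box; the one meant has the colours described above.

How it is judged:
On the way, in this order (a step that is already met when the one before it is completed fails the run):
1. the lid rests on its stop while the wheel is still outside (value of joint lid above 1.82 rad and x of wheel in the frame of box below -0.06 m), for 0.3 s.
2. the wheel is wholly inside the box (x of wheel in the frame of box above -0.02 m), for 0.2 s.
At the end, for the whole second after the job is handed in: The lid rests on its stop (hinge above 1.82 rad) and is still; the wheel lies flat (within 0.1 rad) and still, wholly between the walls of the box: its centre no more than 20 mm in front of the box's origin, so that its rim is past the front opening (3 mm allowed) (value of joint lid above 1.82 rad and velocity of joint lid between -0.1 and 0.1 rad/s and x of wheel in the frame of box between -0.02 and 0.03 m and y of wheel in the frame of box between -0.035 and 0.035 m and angle between wheel's own z axis and vertical below 0.1 rad and linear speed of wheel below 0.02 m/s); the robot touches nothing.
It fails at once if the wheel is lifted off the bench (by more than 20 mm) or tipped (by more than 0.4 rad) (height (world z) of wheel above 0.02 m or angle between wheel's own z axis and vertical above 0.4 rad).
It fails at once if the file, brush wheel or compound bar is moved by more than 30 mm (distance of any of file, brush_wheel, compound_bar from where it was at the start of the episode above 0.03 m).
It also fails if it takes over 66 s, if anything falls off the work surface, if the arm or the gripper's body presses on something with over 40 N, if the wrist force passes 120 N, or if a joint passes its speed limit or range.

ROBOT

A 7-joint arm with a two-finger parallel gripper is mounted at the origin on the work surface. World frame = base frame: x ahead of the robot, y to its left, z up, the work surface at z = 0. Lengths are in m, angles in rad, forces in N, time in s.
With the tool pointing down it reaches from about 0.4 to 0.875 m from the base axis. Payload 4.4 kg.
Tool frame: the origin (TCP) lies midway between the tips of the shut fingers; the grasp point (between the pads) lies 19 mm behind it; z points along the fingers, y is the line along which they close (so a half turn about z gives the same grasp; the last joint's range is limited). The gripper opens to 85 mm and grips with 20 to 120 N. Pads are 22 mm wide; open, the fingers measure 114 mm over their backs; the gripper's body (76 mm by 85 mm) begins 54 mm behind the grasp point. The pads swing forward as they close: fully open they stand 13 mm farther back than shut.
Start: joints at [1.102, 0.628, 0.038, 1.517, -0.027, 0.996, -0.02], TCP at [0.255, -0.598, 0.231] pointing down, gripper open.
Joint ranges: [-3.06, 3.06], [-0.37, 2.12], [-1.25, 1.32], [0.18, 2.47], [-1.1, 4.24], [0.23, 1.98], [-2.94, 2.94]. Speed limits (rad/s): [2.57, 2.57, 3.14, 3.14, 3.14, 3.14, 3.14].

INTERFACE

Orientations are given as a unit quaternion [x, y, z, w].
In Python, from rig import r gives the robot as it stands. The module is installed in compiled form; this text tells all that it offers.
- The arm moves only by the shell command python3 -m jog 'ROWS' [FORCE]. ROWS is JSON, a list of rows, each a list of 5 numbers: the opening in per cent of the stroke, from 0 (shut) to 100 (fully open), then the shift along the tool's x, y, z in cm, then the turn about the tool's z in rad. A call has 1 to 5 rows; each row shifts and turns the commanded pose from where the row before left it, along the tool's axes as they then stand; what a row does not reach is not made up. A row lasts 1/10 s, in which the tool goes at most 50 mm and 8.59 degrees, less where a joint would pass 70% of its speed; a pose out of reach is approached as far as the arm can. A call is refused whole if a number of a shift passes 5 or a number of a turn 0.15, either way. A call with a gripper value outside its range is refused whole. The fingers move at their own pace and stop on an object; FORCE is the grip in N (left out, the last holds). Time passes only in rows, so rows that do not move let the fingers close. It gives the time, the measured TCP pose, the force, the opening and the grip force at its end, in the units of the state.
- r.get_obs(): the state, without advancing time (a new reading comes with each control period).
- r.grab_frame(name): name is "side" or "top" or "wrist"; returns the picture (384x512x3 uint8, red, green, blue); there is no depth.
- r.camera_info(name): a dict with "fx", "fy", "cx", "cy" (pixels), "rvec" (rotation vector, rad) and "tvec" (3), from world to camera coordinates, as OpenCV has them. Camera axes: x right, y down, z forward; pixel columns grow to the right and rows downward; lengths in m; the calibration is good to about 2 mm. A picture is of the moment at which its call begins: read the wrist's pose just before it. camera_info takes no time and is no camera call; for the wrist camera it gives the pose at the moment of the call.
- r.job_done(): hands the job in; it is judged then, once.
The state is a dict: "clock": time; "joint_positions": joint angles; "qd": joint speeds; "joint_torque": joint torques, N m; "eef_pos": TCP position; "eef_rot": TCP orientation; "force": force on the tool from outside, world axes, zero at the start; "wrist_torque": the same for the moment, N m; "gripper_width": finger opening in m; "gripper_force": force on a finger pad.
Only numpy, scipy, OpenCV 4.12 (cv2) and the standard library are available. Lean on these libraries where they do the work, as an engineer would, in place of code of your own. Each camera call takes 0.05 s, during which the arm holds its last target. There are 200 camera calls.

## Working session

There is one attempt and no reset: what is moved stays moved. The work goes in short steps, Python scripts to look and compute and a shell command to move; the robot and the scene stay as the last step left them, time stands still between calls to the robot, and variables do not carry over. Pictures are saved under pics/ and viewed, at most 10 in all, crops included, and the job is handed in when it is done.

```bash
mkdir -p pics; python3 - <<'E'
from rig import r
import cv2,numpy as np
o=r.get_obs();print({k:np.round(v,3).tolist() for k,v in o.items()})
for n in("side","top"):
    cv2.imwrite(f"pics/{n}0.png",r.grab_frame(n)[:,:,::-1]);print(n,r.camera_info(n))
E
```

```text
{'clock': 0.0, 'joint_positions': [1.102, 0.629, 0.038, 1.518, -0.027, 0.996, -0.02], 'qd': [-0.0, 0.001, 0.001, 0.001, 0.001, 0.001, -0.0], 'joint_torque': [0.001, -56.339, 1.227, -19.344, 0.011, 0.011, 0.0], 'eef_pos': [0.255, -0.597, 0.23], 'eef_rot': [0.98, 0.2, -0.0, -0.001], 'force': [-0.028, 0.051, -0.05], 'wrist_torque': [-0.02, -0.031, -0.003], 'gripper_force': 0.0, 'gripper_width': 0.085}
side {'fx': 429.33445972217345, 'fy': 429.33445972217345, 'cx': 260.3049708093209, 'cy': 191.64280408598788, 'rvec': array([ 2.47159928, -0.13665711,  0.03716895]), 'tvec': array([-0.54336669,  0.14753451,  1.28758611])}
top {'fx': 359.2468829054464, 'fy': 359.2468829054464, 'cx': 249.9752515010769, 'cy': 185.30918239743087, 'rvec': array([ 2.11528694, -2.16163699,  0.15412979]), 'tvec': array([0.08416788, 0.59337609, 0.9780895 ])}
```

View pics/top0.png

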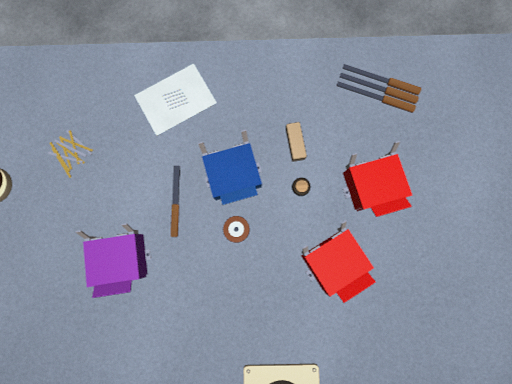

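View pics/side0.png

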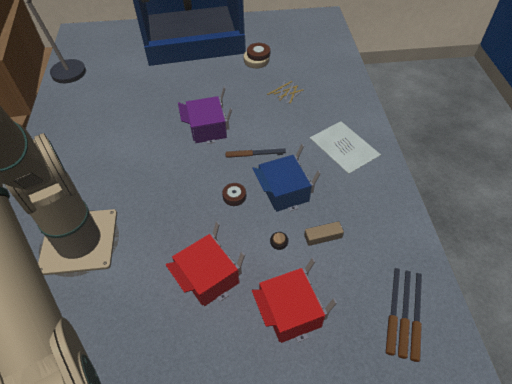

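Box-shaped things in the top view are blue (232,172), purple (113,260), red (380,183) and red (340,263). Blue fits the description, and the brown wheel with white paper at (236,229) lies in front of its lip. I'll confirm this in one enlarged crop.

```bash
python3 - <<'E'
import cv2
a=cv2.imread("pics/top0.png")[120:250,160:320];b=cv2.imread("pics/side0.png")[140:240,210:340]
a=cv2.resize(a,None,fx=4.6,fy=4.6,interpolation=cv2.INTER_CUBIC)
cv2.imwrite("pics/c0.png",a)
E
```

```text
(no output)
```

View pics/c0.png

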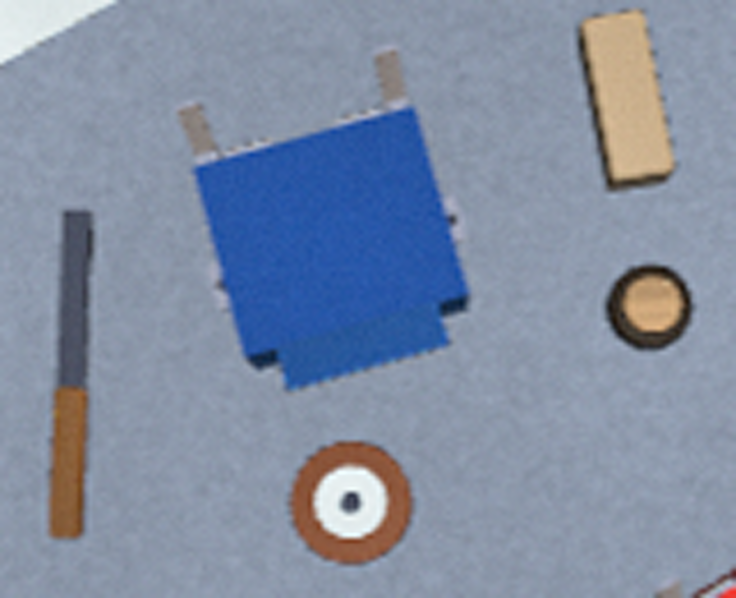

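The crop confirms it: the only blue box, with closed lid corners at crop (195,166), (412,107), (466,296), (248,355). The lip edge runs (290,388)–(450,343) and the wheel's paper centre is at (351,502).

```bash
cat > h.py <<'E'
from rig import r
import numpy as np,cv2
from scipy.optimize import least_squares
from scipy.spatial.transform import Rotation as R
def proj(P,n):
    c=r.camera_info(n);K=np.array([[c['fx'],0,c['cx']],[0,c['fy'],c['cy']],[0,0,1]])
    return cv2.projectPoints(np.array(P,float).reshape(-1,3),c['rvec'],c['tvec'],K,None)[0][:,0]
def ray(px,z,n):
    return least_squares(lambda p:(proj([[p[0],p[1],z]],n)-px).ravel(),[.5,0]).x
def box2w(q,P):
    P=np.array(P,float).reshape(-1,3);c,s=np.cos(q[2]),np.sin(q[2])
    return np.c_[q[0]+c*P[:,0]-s*P[:,1],q[1]+s*P[:,0]+c*P[:,1],P[:,2]]
E
python3 - <<'E'
from h import *
cr=lambda u:np.array(u)/4.6+[160,120]-.4
P=[[.06,.07,.08],[.06,-.07,.08],[-.061,-.07,.08],[-.061,.07,.08],[-.0875,.05,.099],[-.0875,-.05,.099]]
uv=cr([(195,166),(412,107),(466,296),(248,355),(290,388),(450,343)])
f=least_squares(lambda q:(proj(box2w(q,P),"top")-uv).ravel(),[.6,0.1,.2]);q=f.x
print(q,f.fun.reshape(-1,2).round(1).tolist())
w=ray(cr((351,502)),.028,"top");w2=ray((234,192),.028,"side");print("wheel",w,w2)
c,s=np.cos(q[2]),np.sin(q[2]);d=w-q[:2];print("wheel in box",c*d[0]+s*d[1],-s*d[0]+c*d[1])
print(proj(box2w(q,P),"side").round().tolist())
for b in([-.16,0,.15],[-.11,0,.08],[.12,0,.2],[-.22,0,.02],[-.04,0,.02]):print(b,box2w(q,b).round(3),np.hypot(*box2w(q,b)[0,:2]))
o=r.get_obs();M=R.from_quat(o['eef_rot']).as_matrix();print(M.round(3).tolist(),np.arctan2(M[1,0],M[0,0]))
E
```

```text
[0.63523858 0.12130147 0.25561963] [[-0.3, 0.3], [0.7, -0.3], [1.0, -0.4], [-0.7, 0.6], [-0.9, 0.0], [0.2, -0.3]]
wheel [0.47360287 0.11407936] [0.47481414 0.11109094]
wheel in box -0.15820972688104404 0.03388133601278054
[[293.0, 154.0], [311.0, 185.0], [274.0, 197.0], [258.0, 164.0], [252.0, 167.0], [264.0, 190.0]]
[-0.16, 0, 0.15] [[0.48  0.081 0.15 ]] 0.4871922647543008
[-0.11, 0, 0.08] [[0.529 0.093 0.08 ]] 0.537013141926696
[0.12, 0, 0.2] [[0.751 0.152 0.2  ]] 0.7664896925096539
[-0.22, 0, 0.02] [[0.422 0.066 0.02 ]] 0.4274624295979196
[-0.04, 0, 0.02] [[0.597 0.111 0.02 ]] 0.6068118745325948
[[0.92, 0.392, -0.001], [0.392, -0.92, 0.002], [-0.0, -0.002, -1.0]] 0.4028504001433834
```

```bash
cat >> h.py <<'E'
Q=[.6352,.1213,.2556]
def st():
    o=r.get_obs();c,s=np.cos(Q[2]),np.sin(Q[2]);p=o['eef_pos'];f=o['force'];dx,dy=p[0]-Q[0],p[1]-Q[1]
    M=R.from_quat(o['eef_rot']).as_matrix()
    print("t %.2f box x %.1f y %.1f z %.1f mm yawerr %.3f  F %.1f %.1f %.1f w %.3f"%(o['clock'],1e3*(c*dx+s*dy),1e3*(c*dy-s*dx),1e3*p[2],np.arctan2(M[1,0],M[0,0])-Q[2],c*f[0]+s*f[1],c*f[1]-s*f[0],f[2],o['gripper_width']))
if __name__=="__main__":st()
E
python3 -m jog '[[0,0,0,0,0.147],[0,2.6,-4,0,0],[0,2.6,-4,0,0],[0,2.6,-4,0,0],[0,2.6,-4,0,0]]'; python3 h.py
python3 -m jog '[[0,2.6,-4,0,0],[0,2.6,-4,0,0],[0,2.6,-4,0,0],[0,2.6,-4,0,0],[0,2.6,-4,0,0]]'; python3 h.py
```

```text
clock: 0.6
eef_pos: [0.3151, -0.4148, 0.231]
eef_rot: [0.992, 0.127, -0.0, -0.0]
force: [0.1, -0.6, 0.0]
gripper_width: 0.0122
gripper_force: 0.0
t 0.60 box x -445.2 y -437.8 z 231.0 mm yawerr -0.000  F -0.0 -0.6 0.0 w 0.012
clock: 1.1
eef_pos: [0.3903, -0.1886, 0.2313]
eef_rot: [0.992, 0.127, 0.0, -0.0]
force: [1.0, 0.5, -0.2]
gripper_width: 0.0
gripper_force: 0.0
t 1.10 box x -315.3 y -237.9 z 231.3 mm yawerr -0.000  F 1.1 0.3 -0.2 w 0.000
```

```bash
python3 -m jog '[[0,2.6,-4,0,0],[0,2.6,-4,0,0],[0,2.6,-4,0,0],[0,2.6,-4,0,0],[0,2.6,-4,0,0]]' >/dev/null; python3 -m jog '[[0,2.4,-3.8,0,0],[0,0,0,4,0],[0,0,0,4,0],[0,0,0,4,0],[0,0,0,3.5,0]]'; python3 -m jog '[[0,0,0,0,0],[0,0,0,0,0]]' >/dev/null; python3 h.py
python3 - <<'E'
from h import *
cv2.imwrite("pics/s1.png",cv2.resize(r.grab_frame("side")[110:260,180:380,::-1],None,fx=4,fy=4,interpolation=cv2.INTER_CUBIC))
E
```

```text
clock: 2.1
eef_pos: [0.4783, 0.0788, 0.0745]
eef_rot: [0.992, 0.128, -0.0, 0.0]
force: [0.0, -1.0, -0.4]
gripper_width: -0.0002
gripper_force: 0.0
t 2.30 box x -162.3 y -1.7 z 76.3 mm yawerr 0.000  F 0.8 -0.6 0.3 w -0.000
```

View pics/s1.png

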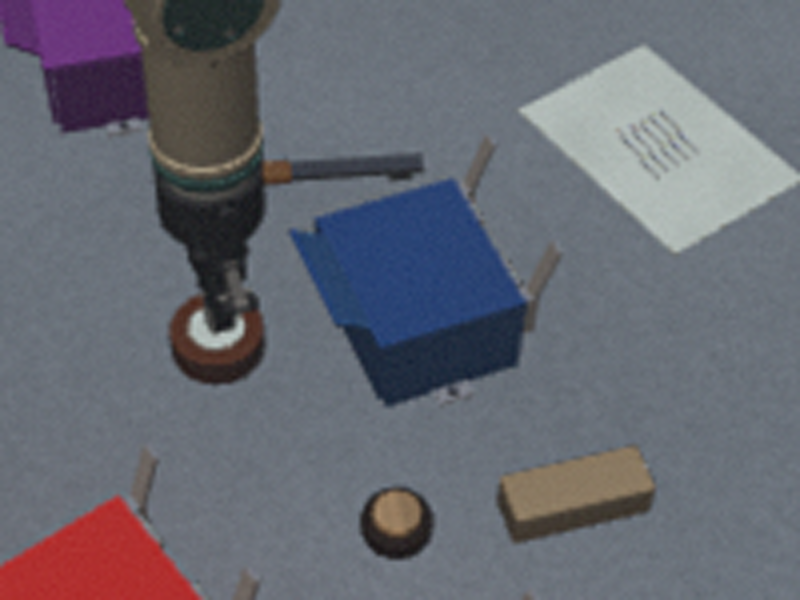

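The side view shows the shut fingertips at (222,325), in front of the lip edge that runs (290,230)–(345,325), with the lip unobstructed. I'll advance to contact.

```bash
python3 -m jog '[[0,2.5,0,0,0],[0,2.0,0,0,0],[0,0.8,0,0,0],[0,0,0,0,0],[0,0,0,0,0]]'>/dev/null; python3 h.py;python3 -m jog '[[0,0.5,0,0,0],[0,0,0,0,0]]'>/dev/null; python3 h.py
```

```text
t 2.85 box x -109.8 y -1.8 z 77.1 mm yawerr -0.000  F -0.0 -1.3 0.3 w -0.000
t 3.05 box x -103.8 y -1.7 z 76.6 mm yawerr 0.000  F 0.2 0.5 0.0 w 0.000
```

```bash
python3 -m jog '[[0,0.4,0,0,0],[0,0,0,0,0]]'>/dev/null; python3 h.py;python3 -m jog '[[0,0.4,0,-0.3,0],[0,0,0,0,0]]'>/dev/null; python3 h.py
```

```text
t 3.25 box x -99.5 y -1.6 z 76.3 mm yawerr 0.000  F 0.1 0.5 0.8 w -0.000
t 3.45 box x -98.5 y -1.7 z 78.8 mm yawerr 0.000  F -4.3 -0.4 -2.3 w 0.000
```

```bash
python3 -m jog '[[0,0.2,0,-0.8,0],[0,0.3,0,-0.8,0],[0,0.2,0,-0.8,0],[0,0,0,0,0]]'>/dev/null; python3 h.py;python3 -m jog '[[0,0.3,0,-0.8,0],[0,0.4,0,-0.8,0],[0,0.4,0,-0.9,0],[0,0,0,0,0]]'>/dev/null; python3 h.py
python3 - <<'E'
from h import *
cv2.imwrite("pics/s2.png",cv2.resize(r.grab_frame("side")[90:240,180:380,::-1],None,fx=4,fy=4,interpolation=cv2.INTER_CUBIC))
E
```

```text
t 3.85 box x -93.1 y -1.6 z 103.5 mm yawerr 0.000  F -8.8 -0.5 0.4 w -0.000
t 4.25 box x -82.7 y -1.6 z 128.8 mm yawerr -0.000  F -11.8 0.6 3.1 w 0.001
```

View pics/s2.png

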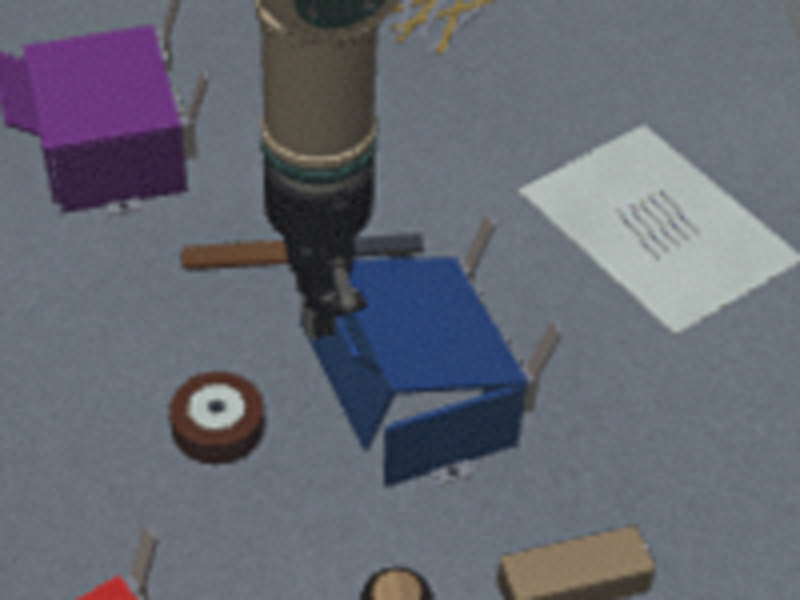

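The lid is lifting, at about 20°: the gripper tip at (315,320) bears on the lip, and the gap shows at (440,400). I'll continue along the arc.

```bash
python3 -m jog '[[0,0.4,0,-0.8,0],[0,0.5,0,-0.7,0],[0,0.5,0,-0.7,0],[0,0,0,0,0]]'>/dev/null; python3 h.py;python3 -m jog '[[0,0.6,0,-0.7,0],[0,0.6,0,-0.7,0],[0,0.6,0,-0.6,0],[0,0,0,0,0]]'>/dev/null; python3 h.py;python3 -m jog '[[0,0.7,0,-0.6,0],[0,0.7,0,-0.5,0],[0,0.7,0,-0.5,0],[0,0,0,0,0]]'>/dev/null; python3 h.py
```

```text
t 4.70 box x -68.2 y -1.6 z 151.2 mm yawerr 0.000  F -12.6 0.7 7.6 w 0.000
t 5.10 box x -47.1 y -1.7 z 172.1 mm yawerr 0.000  F -8.0 0.4 7.3 w -0.000
t 5.50 box x -23.3 y -1.6 z 187.9 mm yawerr 0.000  F -2.9 -0.0 1.8 w 0.000
```

```bash
python3 -m jog '[[0,0.8,0,-0.4,0],[0,0.8,0,-0.4,0],[0,0.8,0,-0.4,0],[0,0,0,0,0]]'>/dev/null; python3 h.py;python3 -m jog '[[0,0.8,0,-0.3,0],[0,0.8,0,-0.2,0],[0,0.9,0,-0.3,0],[0,0,0,0,0]]'>/dev/null; python3 h.py;python3 -m jog '[[0,0.8,0,-0.2,0],[0,0.8,0,-0.1,0],[0,0.8,0,-0.1,0],[0,0,0,0,0]]'>/dev/null; python3 h.py
```

```text
t 5.90 box x 1.3 y -1.6 z 199.0 mm yawerr 0.000  F -1.4 0.6 2.3 w -0.000
t 6.30 box x 26.2 y -1.6 z 206.5 mm yawerr 0.000  F -1.8 0.1 1.1 w -0.000
t 6.70 box x 49.7 y -1.6 z 210.4 mm yawerr 0.000  F 0.1 0.7 0.4 w 0.000
```

```bash
python3 -m jog '[[0,0.8,0,0,0],[0,0.8,0,0,0],[0,0.8,0,0,0],[0,0,0,0,0]]'>/dev/null; python3 h.py;python3 -m jog '[[0,0.7,0,0.1,0],[0,0.7,0,0,0],[0,0.6,0,0,0],[0,0,0,0,0],[0,0,0,0,0]]'>/dev/null; python3 h.py
python3 - <<'E'
from h import *
cv2.imwrite("pics/s3.png",cv2.resize(r.grab_frame("side")[60:240,160:400,::-1],None,fx=3.3,fy=3.3,interpolation=cv2.INTER_CUBIC))
E
```

```text
t 7.10 box x 73.4 y -1.6 z 210.1 mm yawerr 0.000  F 0.3 -0.6 -0.6 w -0.000
t 7.60 box x 92.0 y -1.6 z 209.2 mm yawerr 0.000  F -0.4 0.3 0.1 w -0.000
```

View pics/s3.png

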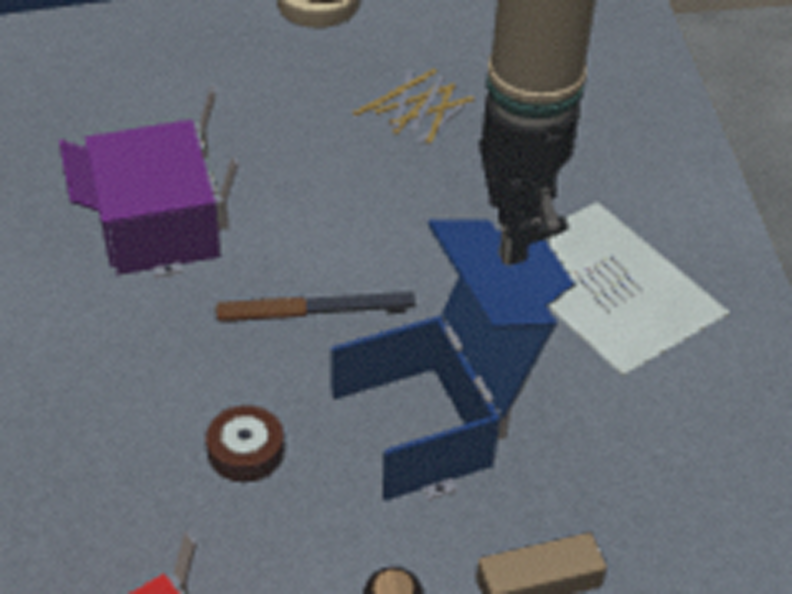

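The lid lies back on its irons: the front is open and the gripper tip at (513,255) stands above the flap. I'll rise, retreat and go behind the wheel.

```bash
python3 -m jog '[[0,0,0,-3,0],[0,0,0,-3,0],[0,-3,0,-1,0],[0,-4,-0.5,0,0],[0,-4,-0.5,0,0]]'>/dev/null; python3 -m jog '[[0,-4,-0.5,0,0],[60,-4,-0.5,0,0],[60,-4,-0.5,0,0],[60,-4,-1,0,0],[60,-3.7,0,0,0]]'>/dev/null;python3 -m jog '[[60,0,0,4,0],[60,0,0,4,0],[60,0,0,4,0],[60,0,0,4,0],[60,0,0,0,0]]'>/dev/null; python3 h.py
python3 - <<'E'
from h import *
im=r.grab_frame("top")
cv2.imwrite("pics/t4.png",cv2.resize(im[120:260,150:330,::-1],None,fx=4.2,fy=4.2,interpolation=cv2.INTER_CUBIC))
for a in(1.7,1.9):
  P=[[-.121*np.cos(a),y,.0+.121*np.sin(a)] for y in(.07,-.07)]
  print(a,((proj(box2w(Q,[[.06+p[0],p[1],.075+p[2]] for p in P]),"top")-[150,120])*4.2).round().tolist())
E
```

```text
t 9.15 box x -218.5 y 33.2 z 116.0 mm yawerr 0.000  F -0.1 0.4 0.2 w 0.051
1.7 [[182.0, 81.0], [410.0, 18.0]]
1.9 [[174.0, 47.0], [400.0, -15.0]]
```

View pics/t4.png

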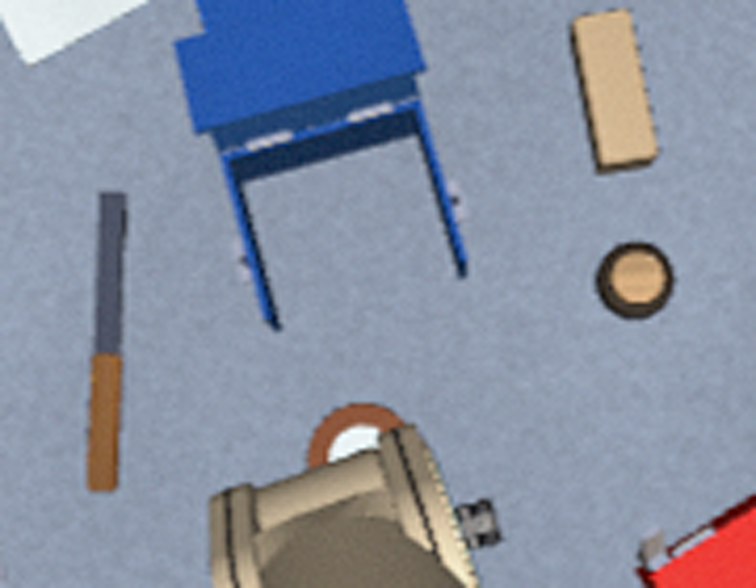

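The lid's far corner at (175,43) matches the 1.9 rad prediction (174,47), so it rests on its stop. I'll descend behind the wheel and push.

```bash
python3 -m jog '[[60,0,0,4,0],[60,0,0,4,0],[60,0,0,1.5,0],[60,0,0,0.8,0],[60,0,0,0,0]]'>/dev/null; python3 h.py; python3 -m jog '[[60,0.6,0,0,0],[60,0.6,0,0,0],[60,0.6,0,0,0],[60,0.6,0,0,0],[60,0,0,0,0]]'>/dev/null; python3 h.py
```

```text
t 9.70 box x -216.1 y 27.7 z 41.9 mm yawerr 0.001  F -1.0 -0.6 0.4 w 0.051
t 10.20 box x -192.1 y 28.6 z 40.6 mm yawerr -0.000  F 0.5 -0.1 -0.1 w 0.051
```

```bash
python3 -c "
from h import *
print(r.get_obs()['joint_positions'].round(3))"; python3 -m jog '[[60,-0.6,0,0.8,0],[60,-0.6,0,1,0],[60,0,0,1,0],[60,0,0,0,0]]' ; python3 h.py; python3 -c "
from h import *
print(r.get_obs()['joint_positions'].round(3))"
```

```text
[-0.154  0.712 -0.206  2.188  0.523  0.298 -2.132]
clock: 10.6
eef_pos: [0.4279, 0.0961, 0.0116]
eef_rot: [0.992, 0.128, -0.005, 0.007]
force: [-0.8, -0.3, 0.3]
gripper_width: 0.0512
gripper_force: 0.0
t 10.60 box x -206.9 y 28.0 z 11.6 mm yawerr 0.001  F -0.8 -0.1 0.3 w 0.051
[-0.14   0.772 -0.227  2.23   0.808  0.237 -2.414]
```

```bash
python3 -m jog '[[60,0.4,-0.3,0,0],[60,0.5,-0.2,0,0],[60,0.5,0,0,0],[60,0.5,0,0,0],[60,0.5,0.05,0,0]]'>/dev/null; python3 h.py; python3 -m jog '[[60,0.7,0.15,0,0],[60,0.7,0.15,0,0],[60,0.7,0.15,0,0],[60,0.7,0.15,0,0],[60,0.7,0.15,0,0]]'>/dev/null; python3 h.py; python3 - <<'E'
from h import *
cv2.imwrite("pics/s5.png",cv2.resize(r.grab_frame("side")[110:260,180:380,::-1],None,fx=4,fy=4,interpolation=cv2.INTER_CUBIC))
E
```

```text
t 11.10 box x -182.3 y 32.4 z 12.3 mm yawerr 0.000  F -2.2 1.3 2.9 w 0.051
t 11.60 box x -146.6 y 24.8 z 12.0 mm yawerr -0.000  F -5.4 1.0 5.1 w 0.051
```

View pics/s5.png

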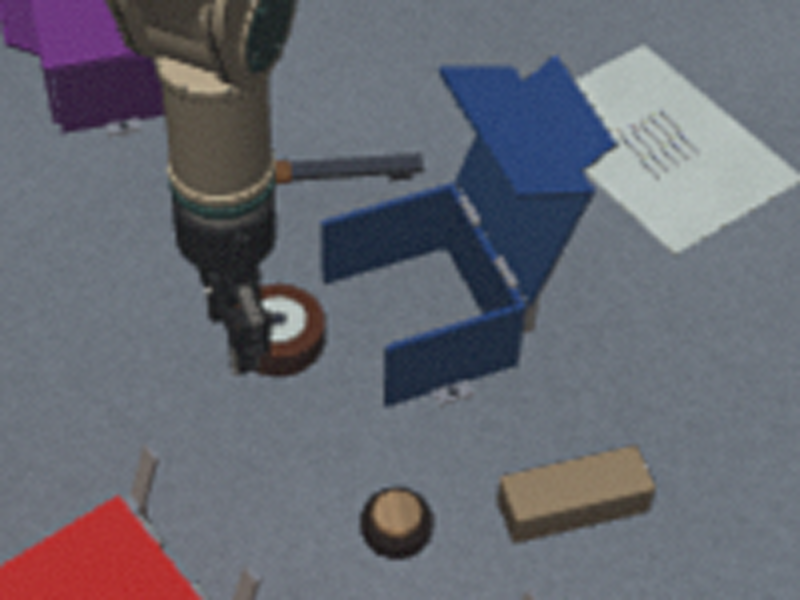

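The wheel (paper centre about (285,320)) is nested between the fingers and heading for the open front; it lies flat. Continuing.

```bash
python3 -m jog '[[60,0.8,0.2,0,0],[60,0.8,0.2,0,0],[60,0.8,0.2,0,0],[60,0.8,0.2,0,0],[60,0.8,0.2,0,0]]'>/dev/null; python3 h.py; python3 -m jog '[[60,0.8,0.2,0,0],[60,0.8,0.2,0,0],[60,0.8,0.2,0,0],[60,0.8,0.2,0,0],[60,0.6,0.2,0,0]]'>/dev/null; python3 h.py; python3 - <<'E'
from h import *
cv2.imwrite("pics/s6.png",cv2.resize(r.grab_frame("side")[90:240,200:400,::-1],None,fx=4,fy=4,interpolation=cv2.INTER_CUBIC))
E
```

```text
t 12.15 box x -107.0 y 15.1 z 11.8 mm yawerr 0.000  F -6.3 1.4 5.5 w 0.051
t 12.65 box x -68.8 y 5.2 z 11.7 mm yawerr 0.000  F -5.4 1.6 5.6 w 0.051
```

View pics/s6.png

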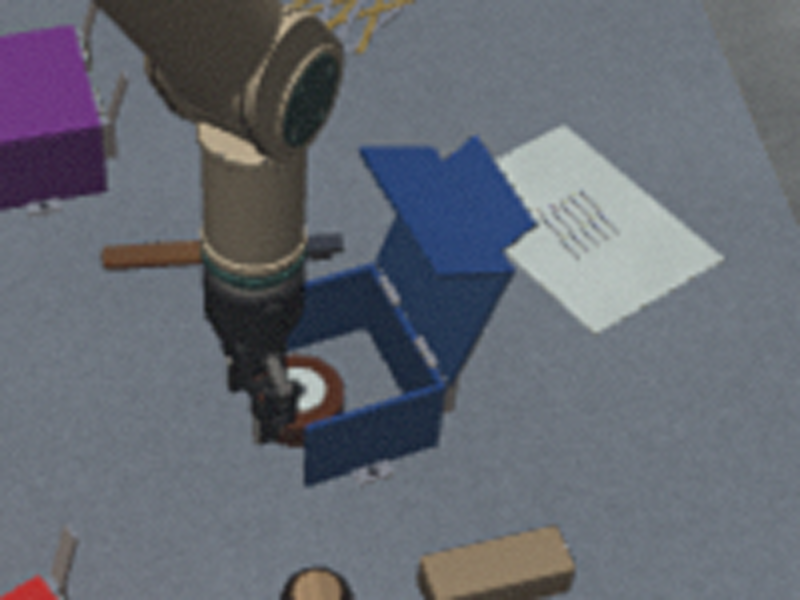

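The wheel (paper about (308,388)) is halfway through the front, and the lid is still back. Finishing the push, then backing off.

```bash
python3 -m jog '[[60,0.8,0.1,0,0],[60,0.8,0.1,0,0],[60,0.8,0.1,0,0],[60,0.7,0,0,0],[60,0.6,0,0,0]]'>/dev/null; python3 h.py; python3 -m jog '[[60,0,0,0,0],[60,-0.5,0,0,0],[60,-2,0,0,0],[60,-3,0,0,0],[60,-3,0,0,0]]'>/dev/null; python3 -m jog '[[60,-3,0,-1,0],[60,-1,0,-4,0],[60,0,0,-4,0],[60,0,0,-4,0],[60,0,0,0,0]]'>/dev/null; python3 h.py; python3 - <<'E'
from h import *
a=r.grab_frame("side");b=r.grab_frame("top")
# white paper centroid near predicted wheel position
for n,im in(("side",a),("top",b)):
    u,v=proj(box2w(Q,[0,0,.028]),n)[0].round().astype(int);w=14
    s=im[v-w:v+w,u-w:u+w].astype(int);m=(s.min(2)>170);ys,xs=np.nonzero(m)
    if len(xs):
        p=ray((xs.mean()+u-w,ys.mean()+v-w),.028,n)-Q[:2];c,sn=np.cos(Q[2]),np.sin(Q[2]);print(n,len(xs),c*p[0]+sn*p[1],c*p[1]-sn*p[0])
x=[cv2.resize(a[90:240,200:330,::-1],None,fx=3,fy=3),cv2.resize(b[90:240,170:300,::-1],None,fx=3,fy=3)]
cv2.imwrite("pics/f7.png",np.hstack(x))
E
```

```text
t 13.20 box x -32.7 y 1.3 z 11.3 mm yawerr -0.001  F -5.9 0.0 7.3 w 0.051
t 14.20 box x -151.6 y 4.2 z 147.0 mm yawerr -0.000  F 0.4 0.2 0.3 w 0.051
side 75 0.0055933217300172915 0.00035266648297246905
top 138 0.008626242529943835 0.0007721653376741816
```

View pics/f7.png

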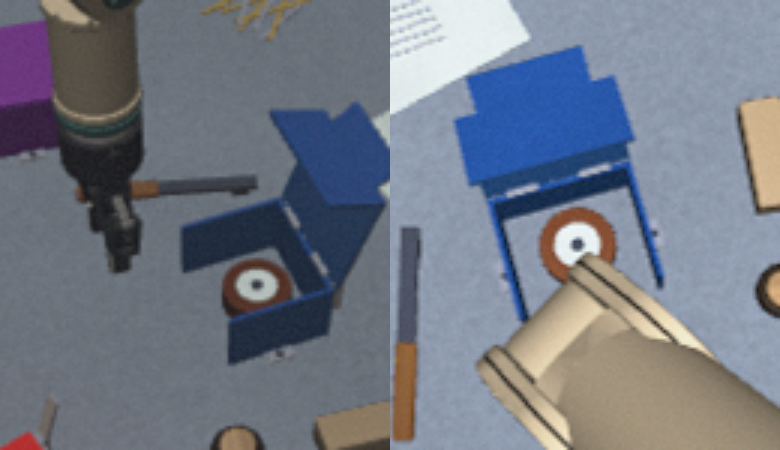

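The wheel lies flat inside at about x +7 mm, y 0 (paper at (257,285) in the side view, (577,243) in the top view). The lid rests open and the gripper is clear, so I'm handing in.

```bash
python3 -c "
from rig import r
print(r.job_done())"
```

```text
the job is handed in; nothing more can be done
None
```

I handed the job in at about 14 s of the 66 s allowed; no verdict came back, but the last pictures show the lid resting open on its stop and the wheel flat inside the box (about 7 mm past centre), with the file, brush wheel and compound bar apparently undisturbed.

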